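# Reset the depth stop of the glazing-bead jig

### The arm

A 7-joint arm with a two-finger parallel gripper is mounted at the origin on the work surface. World frame = base frame: x ahead of the robot, y to its left, z up, the work surface at z = 0. Lengths are in m, angles in rad, forces in N, time in s.
With the tool pointing down it reaches from about 0.425 to 0.925 m from the base axis. Payload 6.8 kg.
Tool frame: the origin (TCP) lies on the mounting face of the last link; the fingertips stand 173 mm ahead of it and the grasp point (between the pads) lies 155 mm ahead of it; z points along the fingers, y is the line along which they close (so a half turn about z gives the same grasp; the last joint's range is limited). The gripper opens to 85 mm and grips with 20 to 120 N. Pads are 22 mm wide; open, the fingers measure 114 mm over their backs; the gripper's body (76 mm by 85 mm) begins 54 mm behind the grasp point. The pads swing forward as they close: fully open they stand 13 mm farther back than shut.
Start: joints at [-1.313, 0.477, 0.022, 1.555, -0.011, 1.109, -0.083], TCP at [0.241, 0.63, 0.405] pointing down, gripper open.
Joint ranges: [-2.96, 2.96], [-0.34, 2.1], [-1.41, 1.46], [0.24, 2.44], [-1.37, 4.51], [0.17, 1.92], [-2.96, 2.96]. Speed limits (rad/s): [2.39, 2.39, 3.14, 3.14, 3.14, 3.14, 3.14].

### API

Orientations are given as a rotation vector (axis times angle).
In Python, from bench import r gives the robot as it stands.
- The arm moves only by the tool arm_command, never from a script. Its argument "plan" is a list of rows, each an object of numbers: "claw": the closure, from 0 (fully open) to 1 (shut); "tx", "ty", "tz": the shift along the tool's x, y, z in m; "ax", "ay", "az": the turn, a rotation vector about the tool's x, y, z in degrees. A call has exactly 10 rows; each row shifts and turns the commanded pose from where the row before left it, along the tool's axes as they then stand; what a row does not reach is not made up. A row lasts 1/12 s, in which the tool goes at most 41.7 mm and 7.16 degrees, less where a joint would pass 70% of its speed; a pose out of reach is approached as far as the arm can. A call is refused whole if a number of a shift passes 0.0417 or a number of a turn 7.16, either way. A call with a gripper value outside its range is refused whole. The fingers move at their own pace and stop on an object; "squeeze" is the grip in N (left out, the last holds). Time passes only in rows, so rows that do not move let the fingers close, or fill a call up. It gives the time, the measured TCP pose, the force, the opening and the grip force at its end, in the units of the state.
- r.get_obs(): the state, without advancing time (a new reading comes with each control period).
- r.grab_frame(name): name is "scene" or "top"; returns the picture (384x512x3 uint8, red, green, blue); there is no depth.
- r.camera_model(name): a dict with "fx", "fy", "cx", "cy" (pixels), "position" and "orientation" of the camera in the world. Camera axes: x right, y up, looking along -z (the intrinsics and any distortion apply to the point x, -y, -z); pixel columns grow to the right and rows downward; lengths in m; the calibration is good to about 2 mm. A picture is of the moment at which its call begins. camera_model takes no time and is no camera call.
- r.hand_in(): hands the job in; it is judged then, once.
Trained networks look in the newest picture that a camera, given by its name, has taken for a name from the list of things; names that differ only in an ending like _2 or _b are one class to them, and where a whole thing is asked for, a point or a joint stands for the part that bears it (a point fixed in the world has none). Each returns a list of dicts, best first, with "confidence" (0 to 1); they miss things now and then, are a little off and sometimes report something else, mostly with a low value. They report only what shows in the picture. A call takes as long as a camera call.
- r.boxes_of(target, camera): "location" ([x, y, z] in m, in the coordinates of the camera as it stood for that picture, good to about 4 mm: the middle of the surface that is visible of it).
- r.tip_of(target, camera): "location" ([x, y, z] in m, in the coordinates of the camera as it stood for that picture, good to about 4 mm: a listed point, or the origin of a listed thing).
The state is a dict: "clock": time; "joints": joint angles; "qvel": joint speeds; "tau": joint torques, N m; "tcp_pos": TCP position; "orientation": TCP orientation; "contact_force": force on the tool from outside, world axes, zero at the start; "moment": the same for the moment, N m; "grip_width": finger opening in m; "gripper_force": force on a finger pad.
Only numpy, scipy, OpenCV 4.12 (cv2) and the standard library are available. Lean on these libraries where they do the work, as an engineer would, in place of code of your own. Each camera call takes 0.05 s, during which the arm holds its last target. There are 200 camera calls.

### The job

The depth stop of the blue glazing-bead jig has to be reset: loosen the brass jam nut by at least a quarter turn anticlockwise, then turn the black knob of the adjuster screw clockwise (all seen from above) until its white nose points at the red index mark, and then screw the jam nut fully tight again with the nose still on the mark. The screw is locked while the nut is tight; the turns are long, so let go and take the knob or nut again wherever a grip runs out. Leave the hammer, the water bottle and the roll of tape where they are.

Things in the scene. Friction and masses are not known exactly. Their poses are not given: they have to be found in the camera images.
- jig: Fixed blue jig. Origin: on the vertical screw axis at table height; x points to its column, z up. Base plate 190 x 130 x 14 mm. A flat arm (x -57 to +85, y +-54 mm, top 100 mm high) carries a flat aluminium index ring, radius 50 mm; on the axis stand a steel boss (radius 16, to 120 mm high), the nut and the knob. White bead (240 mm along y, top 48 mm high) lies under the arm.
- nut_mid (a point): On the axis of the brass hexagon jam nut, 131 mm high, where to grip it. Nut: 120 to 138 mm high, 54 mm across flats, 62 over corners; it turns but does not rise. Its axes turn with it: flats face x and every 60 degrees from it; a black stripe marks the corner at 30 degrees. Room for finger tips down to 105 mm. The knob above (within 22 mm of the axis, up to 172 mm) fits between fingers on the flats.
- jam_nut (a joint): Angle of the jam nut in rad: 0 = fully tight (hard stop), growing as it is loosened anticlockwise seen from above, up to 2.6. It starts at 0. It takes about 0.25 Nm to turn and stays where it is left. Below about 0.3 rad it locks the adjuster screw.
- knob_grip (a point): On the axis of the adjuster's knob, 162 mm high, where to grip it (finger tips above the nut's top at 138 mm). The knob is a bar 41 mm long (20 back, 21 to the nose), 14 mm thick, from 142 to 172 mm high, gripped across its 14 mm. x points along the bar to the white nose, z up; a white line on its top runs along x.
- nose (a point): The tip of the knob's white nose, 21 mm from the axis, 162 mm above the table; x points outwards from the axis.
- adjuster (a joint): Angle of the knob in rad, growing clockwise seen from above; at 0 the nose points along the jig's x. Range -2.8 to 0.7. It starts between -2.6 and -2.2. With the nut loose it turns with about 0.05 Nm and stays where it is left.
- red_mark (a point): The middle of the red index mark (18 x 7 mm, radial) on the aluminium ring, 40 mm from the screw axis, 102 mm above the table; x points outwards from the axis. The ring cannot be turned by the robot.
- index (a joint): Where the red mark lies: rad, counted as for joint adjuster (clockwise from above, 0 = the jig's x), between -0.3 and 0.4. The nose is on the mark when joint adjuster equals joint index.
- hammer: Bystander: a hammer lying on the table beyond the jig, handle along its -x; origin at its underside.
- bottle: Bystander: a water bottle, 62 mm across and 190 mm tall, blue cap, upright to one side of the jig. Origin: centre of its underside.
- tape: Bystander: an orange roll of tape, 90 mm across and 24 mm high, lying flat to one side of the jig. Origin: centre of its underside.

How it is judged:
By the outcome, as a careful person would: the job done as asked, in the order asked, and still so for the second after the job is handed in, with the robot touching nothing.
It also fails if it takes over 64 s, if anything falls off the work surface, if the arm or the gripper's body presses on something with over 40 N, if the wrist force passes 120 N, or if a joint passes its speed limit or range.

## Working session

There is one attempt and no reset: what is moved stays moved. The work goes in short steps, Python scripts to look and compute and a tool call to move; the robot and the scene stay as the last step left them, time stands still between calls to the robot, and variables do not carry over. Pictures are saved under pics/ and viewed, at most 10 in all, crops included, and the job is handed in when it is done.

Besides the shell and the picture viewer there is one more tool, called after ">>>" by a JSON object that holds its "api" and its "payload", one argument or row to a line. arm_command: Moves the arm, as the interface text tells. Its arguments: {"type":"object","properties":{"plan":{"type":"array","items":{"type":"object","properties":{"claw":{"type":"number"},"tx":{"type":"number"},"ty":{"type":"number"},"tz":{"type":"number"},"ax":{"type":"number"},"ay":{"type":"number"},"az":{"type":"number"}}}},"squeeze":{"type":"number"}},"required":["plan"]}

```bash
ls; mkdir -p pics
cat > h.py <<'E'
from bench import r
import numpy as np, cv2
from scipy.spatial.transform import Rotation as R
def cam(n):
    m=r.camera_model(n); o=np.array(m['orientation'],float)
    Rm=o if o.shape==(3,3) else (R.from_rotvec(o).as_matrix() if o.size==3 else R.from_quat(o).as_matrix())
    return m,Rm,np.array(m['position'])
def world(n,p):
    m,Rm,t=cam(n); return Rm@np.array(p)+t
def proj(n,P):
    m,Rm,t=cam(n); q=Rm.T@(np.array(P)-t); return m['cx']+m['fx']*q[0]/-q[2], m['cy']+m['fy']*(-q[1])/-q[2]
def ray(n,uv,z):
    m,Rm,t=cam(n); d=Rm@np.array([(uv[0]-m['cx'])/m['fx'],-(uv[1]-m['cy'])/m['fy'],-1]); s=(z-t[2])/d[2]; return t+s*d
def snap(n,f=None):
    im=r.grab_frame(n)
    if f: cv2.imwrite('pics/'+f,im[:,:,::-1])
    return im
E
python3 - <<'E'
from h import *
print(r.get_obs())
for n in ('scene','top'):
    print(n,r.camera_model(n))
    snap(n,n+'0.png')
    for t in ('jig','nut_mid','knob_grip','nose','red_mark','hammer','bottle','tape'):
        try: print(t,[(round(d['confidence'],2),world(n,d['location']).round(4)) for d in r.tip_of(t,n)[:2]])
        except Exception as e: print(t,e)
E
```

```text
pics
{'clock': 0.0, 'joints': array([-1.31308898,  0.47778538,  0.02236268,  1.55645493, -0.01147806,
        1.1093134 , -0.08309698]), 'qvel': array([-2.24858397e-04, -1.19103499e-03, -8.73084510e-04,  1.82150607e-05,
       -1.05943419e-03,  1.03736043e-04, -7.12319617e-04]), 'tau': array([-1.79776898e-04, -5.96438384e+01,  1.60792217e+00, -2.81205618e+01,
        1.24479129e-02,  9.32816503e-03, -1.15553732e-05]), 'tcp_pos': array([0.24135621, 0.6300741 , 0.40373429]), 'orientation': array([-5.71357868e-01, -3.08902686e+00,  2.86628748e-03]), 'contact_force': array([-0.76108746,  0.42497662, -0.45320888]), 'moment': array([ 0.02537679, -0.0132771 , -0.00307559]), 'gripper_force': 0.0, 'grip_width': 0.08583763238077254}
scene {'fx': 394.08544772329145, 'fy': 394.08544772329145, 'cx': 253.1858642923041, 'cy': 199.21585236837188, 'position': array([1.07068949, 0.32390982, 0.92008166]), 'orientation': array([0.3240886 , 0.64457765, 2.07864703])}
jig [(0.91, array([ 0.4606, -0.052 ,  0.0007]))]
nut_mid []
knob_grip [(0.77, array([ 0.4591, -0.0554,  0.165 ]))]
nose [(0.57, array([ 0.44
[... 273 characters left out ...]
.0028]))]
top {'fx': 443.96521990597785, 'fy': 443.96521990597785, 'cx': 256.444225442248, 'cy': 193.3407227662198, 'position': array([0.44302409, 0.00674428, 1.19466493]), 'orientation': array([ 0.10988323, -0.12217541, -1.58251944])}
jig [(0.86, array([ 0.465 , -0.0497,  0.0021])), (0.54, array([ 0.4579, -0.0549,  0.133 ]))]
nut_mid [(0.68, array([ 0.4582, -0.0528,  0.1317]))]
knob_grip [(0.52, array([ 0.4577, -0.0522,  0.1614]))]
nose [(0.69, array([ 0.4458, -0.0363,  0.1625]))]
red_mark [(0.76, array([ 0.4955, -0.0735,  0.0987]))]
hammer [(0.97, array([0.7305, 0.0287, 0.0019]))]
bottle [(0.81, array([ 0.5371,  0.3687, -0.0008]))]
tape [(0.97, array([ 5.361e-01, -3.901e-01, -2.000e-04]))]
```

Run:
```python
from h import *
im=cv2.imread('pics/top0.png'); u,v=proj('top',[.46,-.052,.12]); print(u,v)
for P in ([.459,-.053,.165],[.446,-.035,.162],[.4957,-.0733,.1],[.459,-.053,.138]): print(P,np.round(proj('top',P),1),np.round(proj('scene',P),1))
u,v=int(u),int(v); c=cv2.resize(im[v-50:v+50,u-65:u+65],None,fx=6,fy=6,interpolation=cv2.INTER_CUBIC); cv2.imwrite('pics/top0c.png',c); print('crop org',u-65,v-50)
```

```text
277.8039608924076 251.78339509991505
[0.459, -0.053, 0.165] [279.3 251.9] [267.5 132.5]
[0.446, -0.035, 0.162] [271.6 257.7] [276. 133.]
[0.4957, -0.0733, 0.1] [285.7 237.1] [253.6 154.6]
[0.459, -0.053, 0.138] [278.7 252.1] [267.3 139.6]
crop org 212 201
```

View pics/top0c.png

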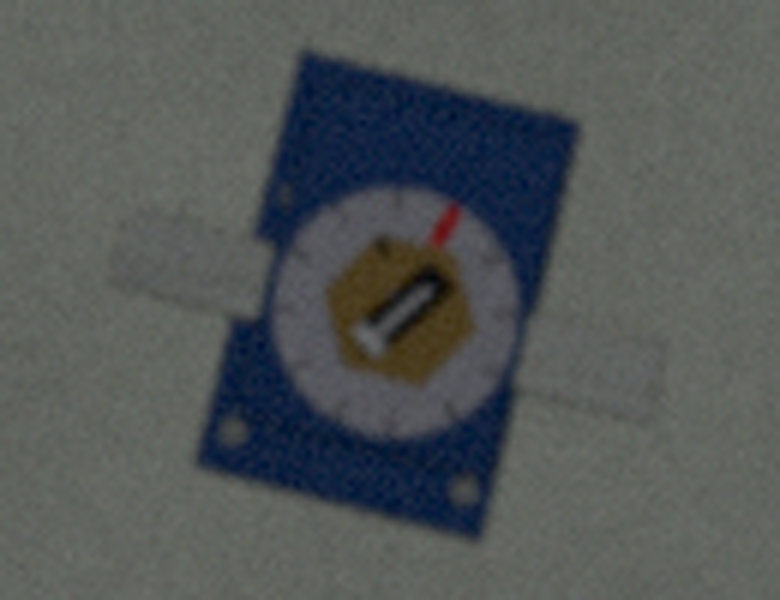

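View pics/scene0.png

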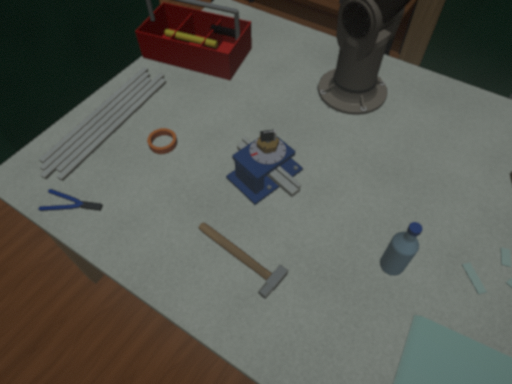

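The top view shows the axis of ring and nut at crop (397,312), i.e. about pixel (277.8, 252.5). The red mark is at crop (445,225). The nose points down-left at crop (368,342), and the jig's x points up and about 14° to the right. The scene view shows the jig at (265,150), clear of the bottle, tape and hammer.

Run:
```python
from h import *
f=lambda x,y:(212+(x+.5)/6-.5,201+(y+.5)/6-.5)
c=ray('top',f(397,312),.101); print('ring',c); print('nut',ray('top',f(400,312),.138))
m=ray('top',f(446,225),.102); print('mark',m, np.degrees(np.arctan2(*(m-c)[1::-1])))
a=ray('top',f(436,275),.172);b=ray('top',f(366,343),.172);print('knob',a,b,np.degrees(np.arctan2(*(b-a)[1::-1])))
p=[ray('top',f(*q),.1) for q in((305,52),(580,122))];d=p[1]-p[0];print('jig x yaw',np.degrees(np.arctan2(d[1],d[0]))+90)
p=[ray('top',f(*q),.007) for q in((200,465),(482,540))];d=p[1]-p[0];print('jig x yaw',np.degrees(np.arctan2(d[1],d[0]))+90)
hm,bm=[ray('top',f(*q),.138) for q in((383,247),(400,312))];d=hm-bm;print('stripe yaw-30',np.degrees(np.arctan2(d[1],d[0]))-30)
s=cv2.imread('pics/scene0.png')
x0,y0=proj('scene',[.459,-.053,.11]); print(x0,y0)
o=r.get_obs(); print(R.from_rotvec(o['orientation']).as_matrix().round(3))
# brass centroid in both views
for n in('top','scene'):
    h=cv2.cvtColor(cv2.imread(f'pics/{n}0.png'),cv2.COLOR_BGR2HSV); u,v=map(int,proj(n,[.459,-.053,.13]))
    mk=np.zeros(h.shape[:2],bool); mk[v-20:v+20,u-20:u+20]=1
    mk&=(h[...,0]>12)&(h[...,0]<32)&(h[...,1]>90); ys,xs=np.nonzero(mk); print(n,len(xs),xs.min(),xs.max(),ys.min(),ys.max(),xs.mean(),ys.mean())
```

```text
ring [ 0.45836489 -0.05286327  0.101     ]
nut [ 0.45782787 -0.05202706  0.138     ]
mark [ 0.49329122 -0.0736332   0.102     ] -30.739027050409632
knob [ 0.47113242 -0.06418998  0.172     ] [ 0.44587255 -0.03694794  0.172     ] 132.83786878574415
jig x yaw -15.203495928015016
jig x yaw -15.535811790620102
stripe yaw-30 -16.48310850221826
267.19122633161186 146.65903722612654
[[-0.934  0.358 -0.   ]
 [ 0.358  0.934  0.   ]
 [ 0.     0.    -1.   ]]
top 308 267 290 241 264 278.43831168831167 251.89285714285714
scene 126 258 277 139 149 267.8095238095238 144.38095238095238
```

>>> {"api": "arm_command", "payload": {
  "plan": [
    {"tx":-0.0285,"ty":-0.0244,"claw":0},
    {"tx":-0.0285,"ty":-0.0244},
    {"tx":-0.0285,"ty":-0.0244},
    {"tx":-0.0285,"ty":-0.0244},
    {"tx":-0.0285,"ty":-0.0244},
    {"tx":-0.0285,"ty":-0.0244},
    {"tx":-0.0285,"ty":-0.0244},
    {"tx":-0.0285,"ty":-0.0244},
    {"tx":-0.0285,"ty":-0.0244},
    {"tx":-0.0285,"ty":-0.0244}
  ],
  "squeeze": 80
}}

```text
invalid input at $.plan[0]: expected keys claw, tx, ty, tz, ax, ay, az
```

>>> {"api": "arm_command", "payload": {
  "plan": [
    {"tx":-0.0162,"ty":-0.0316},
    {"tx":-0.0162,"ty":-0.0316},
    {"tx":-0.0162,"ty":-0.0316},
    {"tx":-0.0162,"ty":-0.0316},
    {"tx":-0.0162,"ty":-0.0316},
    {"tx":-0.0162,"ty":-0.0316},
    {"tx":-0.0162,"ty":-0.0316},
    {"tx":-0.0162,"ty":-0.0316},
    {"tx":-0.0162,"ty":-0.0316},
    {"tx":-0.0162,"ty":-0.0316}
  ]
}}

```text
invalid input at $.plan[0]: expected keys claw, tx, ty, tz, ax, ay, az
```

>>> {"api": "arm_command", "payload": {
  "plan": [
    {"az":7},
    {"az":7},
    {"az":7},
    {"az":7},
    {"az":7},
    {"az":7},
    {"az":7},
    {"az":7},
    {"az":7},
    {"az":7}
  ]
}}

```text
invalid input at $.plan[0]: expected keys claw, tx, ty, tz, ax, ay, az
```

>>> {"api": "arm_command", "payload": {
  "plan": [
    {"az":7},
    {"az":7.1},
    {},
    {},
    {},
    {},
    {},
    {},
    {},
    {}
  ]
}}

```text
invalid input at $.plan[0]: expected keys claw, tx, ty, tz, ax, ay, az
```

```bash
cat >> h.py <<'E'
def st(target=None):
    o=r.get_obs(); M=R.from_rotvec(o['orientation']).as_matrix()
    print('t',round(o['clock'],2),'tcp',o['tcp_pos'].round(4),'yawY',np.degrees(np.arctan2(M[1,1],M[0,1])).round(1),'zax',M[:,2].round(3),'q',o['joints'].round(2),'w',round(o['grip_width'],4),'gf',round(o['gripper_force'],1),'F',o['contact_force'].round(1),'Mo',o['moment'].round(2))
    if target is not None: print('tool shift',(M.T@(np.array(target)-o['tcp_pos'])).round(4))
E
python3 -c "
from h import *
st([.4585,-.053,.283])"
```

```text
t 0.9 tcp [0.2414 0.6304 0.4047] yawY 69.0 zax [-0.  0. -1.] q [-1.31  0.48  0.02  1.56 -0.01  1.11 -0.08] w 0.0853 gf 0.0 F [0.1 0.3 0.8] Mo [-0.05  0.02  0.  ]
tool shift [-0.4471 -0.5605  0.1217]
```

>>> {"api": "arm_command", "payload": {
  "plan": [
    {"claw":0,"tx":-0.0285,"ty":-0.0244,"tz":0,"ax":0,"ay":0,"az":0},
    {"claw":0,"tx":-0.0285,"ty":-0.0244,"tz":0,"ax":0,"ay":0,"az":0},
    {"claw":0,"tx":-0.0285,"ty":-0.0244,"tz":0,"ax":0,"ay":0,"az":0},
    {"claw":0,"tx":-0.0285,"ty":-0.0244,"tz":0,"ax":0,"ay":0,"az":0},
    {"claw":0,"tx":-0.0285,"ty":-0.0244,"tz":0,"ax":0,"ay":0,"az":0},
    {"claw":0,"tx":-0.0285,"ty":-0.0244,"tz":0,"ax":0,"ay":0,"az":0},
    {"claw":0,"tx":-0.0285,"ty":-0.0244,"tz":0,"ax":0,"ay":0,"az":0},
    {"claw":0,"tx":-0.0285,"ty":-0.0244,"tz":0,"ax":0,"ay":0,"az":0},
    {"claw":0,"tx":-0.0285,"ty":-0.0244,"tz":0,"ax":0,"ay":0,"az":0},
    {"claw":0,"tx":-0.0285,"ty":-0.0244,"tz":0,"ax":0,"ay":0,"az":0}
  ],
  "squeeze": 80
}}

```text
clock: 1.73
tcp_pos: [0.4209, 0.2988, 0.405]
orientation: [0.571, 3.089, 0.001]
contact_force: [1.1, 1.1, -0.4]
grip_width: 0.0854
gripper_force: 0.0
```

>>> {"api": "arm_command", "payload": {
  "plan": [
    {"claw":0,"tx":-0.0162,"ty":-0.0316,"tz":0,"ax":0,"ay":0,"az":0},
    {"claw":0,"tx":-0.0162,"ty":-0.0316,"tz":0,"ax":0,"ay":0,"az":0},
    {"claw":0,"tx":-0.0162,"ty":-0.0316,"tz":0,"ax":0,"ay":0,"az":0},
    {"claw":0,"tx":-0.0162,"ty":-0.0316,"tz":0,"ax":0,"ay":0,"az":0},
    {"claw":0,"tx":-0.0162,"ty":-0.0316,"tz":0,"ax":0,"ay":0,"az":0},
    {"claw":0,"tx":-0.0162,"ty":-0.0316,"tz":0,"ax":0,"ay":0,"az":0},
    {"claw":0,"tx":-0.0162,"ty":-0.0316,"tz":0,"ax":0,"ay":0,"az":0},
    {"claw":0,"tx":-0.0162,"ty":-0.0316,"tz":0,"ax":0,"ay":0,"az":0},
    {"claw":0,"tx":-0.0162,"ty":-0.0316,"tz":0,"ax":0,"ay":0,"az":0},
    {"claw":0,"tx":-0.0162,"ty":-0.0316,"tz":0,"ax":0,"ay":0,"az":0}
  ]
}}

```text
clock: 2.57
tcp_pos: [0.4584, -0.0543, 0.4051]
orientation: [0.571, 3.088, 0.001]
contact_force: [0.8, 0.5, 0.1]
grip_width: 0.0855
gripper_force: 0.0
```

>>> {"api": "arm_command", "payload": {
  "plan": [
    {"claw":0,"tx":0,"ty":0,"tz":0,"ax":0,"ay":0,"az":7},
    {"claw":0,"tx":0,"ty":0,"tz":0,"ax":0,"ay":0,"az":7},
    {"claw":0,"tx":0,"ty":0,"tz":0,"ax":0,"ay":0,"az":7},
    {"claw":0,"tx":0,"ty":0,"tz":0,"ax":0,"ay":0,"az":7},
    {"claw":0,"tx":0,"ty":0,"tz":0,"ax":0,"ay":0,"az":7},
    {"claw":0,"tx":0,"ty":0,"tz":0,"ax":0,"ay":0,"az":7},
    {"claw":0,"tx":0,"ty":0,"tz":0,"ax":0,"ay":0,"az":7},
    {"claw":0,"tx":0,"ty":0,"tz":0,"ax":0,"ay":0,"az":7},
    {"claw":0,"tx":0,"ty":0,"tz":0,"ax":0,"ay":0,"az":7},
    {"claw":0,"tx":0,"ty":0,"tz":0,"ax":0,"ay":0,"az":7}
  ]
}}

```text
clock: 3.4
tcp_pos: [0.4585, -0.0525, 0.4049]
orientation: [2.246, 2.196, 0.001]
contact_force: [0.5, -0.3, -0.4]
grip_width: 0.0855
gripper_force: 0.0
```

```bash
python3 -c "
from h import *
st([.4585,-.053,.283])"
```

```text
t 3.4 tcp [ 0.4585 -0.0525  0.4049] yawY -1.3 zax [ 0.001  0.    -1.   ] q [-0.51  0.12  0.54  2.07 -0.08  0.97  0.04] w 0.0855 gf 0.0 F [ 0.5 -0.3 -0.4] Mo [-0.01 -0.03 -0.02]
tool shift [-6.000e-04 -1.000e-04  1.219e-01]
```

>>> {"api": "arm_command", "payload": {
  "plan": [
    {"claw":0,"tx":0,"ty":0,"tz":0,"ax":0,"ay":0,"az":7.1},
    {"claw":0,"tx":0,"ty":0,"tz":0,"ax":0,"ay":0,"az":7.1},
    {"claw":0,"tx":0,"ty":0,"tz":0.018,"ax":0,"ay":0,"az":0},
    {"claw":0,"tx":0,"ty":0,"tz":0.018,"ax":0,"ay":0,"az":0},
    {"claw":0,"tx":0,"ty":0,"tz":0.018,"ax":0,"ay":0,"az":0},
    {"claw":0,"tx":0,"ty":0,"tz":0.018,"ax":0,"ay":0,"az":0},
    {"claw":0,"tx":0,"ty":0,"tz":0.018,"ax":0,"ay":0,"az":0},
    {"claw":0,"tx":0,"ty":0,"tz":0.018,"ax":0,"ay":0,"az":0},
    {"claw":0,"tx":0,"ty":0,"tz":0.014,"ax":0,"ay":0,"az":0},
    {"claw":0,"tx":0,"ty":0,"tz":0,"ax":0,"ay":0,"az":0}
  ]
}}

```text
clock: 4.23
tcp_pos: [0.4576, -0.0523, 0.2807]
orientation: [-2.493, -1.908, 0.006]
contact_force: [1.0, -0.6, 0.6]
grip_width: 0.0857
gripper_force: 0.0
```

```bash
python3 -c "
from h import *
st([.4585,-.053,.283])
a=snap('scene'); u,v=map(int,proj('scene',[.459,-.053,.13]));cv2.imwrite('pics/s1.png',cv2.resize(a[v-45:v+35,u-50:u+50,::-1],None,fx=6,fy=6,interpolation=2))"
```

```text
t 4.23 tcp [ 0.4576 -0.0523  0.2807] yawY -15.1 zax [-0.004 -0.001 -1.   ] q [-0.44  0.33  0.5   2.19 -0.25  0.68 -0.03] w 0.0857 gf 0.0 F [ 1.  -0.6  0.6] Mo [-0.02  0.01  0.  ]
tool shift [-0.0005  0.001  -0.0023]
```

View pics/s1.png

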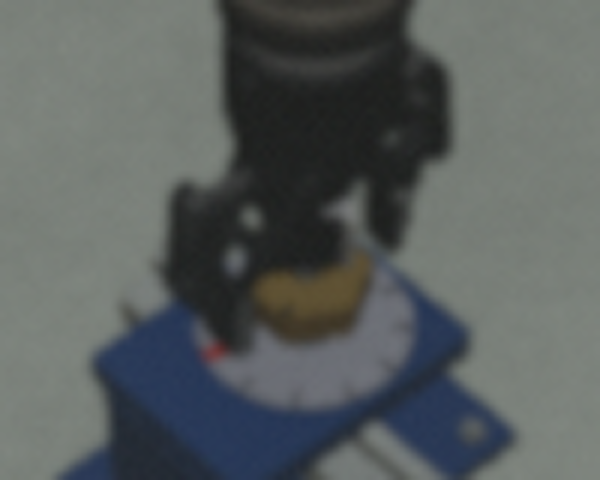

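The fingers straddle the nut, left one at crop (240,300) and right one at (390,220), clear of nut and ring. I'm closing now.

>>> {"api": "arm_command", "payload": {
  "plan": [
    {"claw":1,"tx":0,"ty":0.001,"tz":-0.002,"ax":0,"ay":0,"az":0},
    {"claw":1,"tx":0,"ty":0,"tz":0,"ax":0,"ay":0,"az":0},
    {"claw":1,"tx":0,"ty":0,"tz":0,"ax":0,"ay":0,"az":0},
    {"claw":1,"tx":0,"ty":0,"tz":0,"ax":0,"ay":0,"az":0},
    {"claw":1,"tx":0,"ty":0,"tz":0,"ax":0,"ay":0,"az":0},
    {"claw":1,"tx":0,"ty":0,"tz":0,"ax":0,"ay":0,"az":0},
    {"claw":1,"tx":0,"ty":0,"tz":0,"ax":0,"ay":0,"az":0},
    {"claw":1,"tx":0,"ty":0,"tz":0,"ax":0,"ay":0,"az":0},
    {"claw":1,"tx":0,"ty":0,"tz":0,"ax":0,"ay":0,"az":0},
    {"claw":1,"tx":0,"ty":0,"tz":0,"ax":0,"ay":0,"az":0}
  ],
  "squeeze": 60
}}

```text
clock: 5.12
tcp_pos: [0.4591, -0.0526, 0.2859]
orientation: [-2.494, -1.908, -0.001]
contact_force: [-5.9, 1.5, 11.1]
grip_width: 0.053
gripper_force: 61.7
```

```bash
python3 -c "
from h import *
st([.4585,-.053,.283])"
```

```text
t 5.12 tcp [ 0.4591 -0.0526  0.2859] yawY -15.2 zax [-0.001  0.002 -1.   ] q [-0.45  0.33  0.51  2.18 -0.25  0.69 -0.03] w 0.053 gf 61.7 F [-5.9  1.5 11.1] Mo [ 0.29  1.38 -0.03]
tool shift [-0.0005 -0.0005  0.0029]
```

>>> {"api": "arm_command", "payload": {
  "plan": [
    {"claw":1,"tx":0,"ty":0,"tz":0,"ax":0,"ay":0,"az":-3},
    {"claw":1,"tx":0,"ty":0,"tz":0,"ax":0,"ay":0,"az":-6},
    {"claw":1,"tx":0,"ty":0,"tz":0,"ax":0,"ay":0,"az":-6},
    {"claw":1,"tx":0,"ty":0,"tz":0,"ax":0,"ay":0,"az":-6},
    {"claw":1,"tx":0,"ty":0,"tz":0,"ax":0,"ay":0,"az":-6},
    {"claw":1,"tx":0,"ty":0,"tz":0,"ax":0,"ay":0,"az":-6},
    {"claw":1,"tx":0,"ty":0,"tz":0,"ax":0,"ay":0,"az":-6},
    {"claw":1,"tx":0,"ty":0,"tz":0,"ax":0,"ay":0,"az":-6},
    {"claw":1,"tx":0,"ty":0,"tz":0,"ax":0,"ay":0,"az":-6},
    {"claw":1,"tx":0,"ty":0,"tz":0,"ax":0,"ay":0,"az":-6}
  ],
  "squeeze": 80
}}

```text
clock: 5.95
tcp_pos: [0.4585, -0.0528, 0.286]
orientation: [-1.274, -2.869, -0.0]
contact_force: [-8.7, 1.1, 15.0]
grip_width: 0.0526
gripper_force: 81.1
```

```bash
python3 -c "
from h import *
st([.4585,-.053,.283])"
```

```text
t 5.95 tcp [ 0.4585 -0.0528  0.286 ] yawY 42.1 zax [-0.002  0.001 -1.   ] q [-0.25  0.3   0.27  2.17 -0.13  0.68  0.84] w 0.0526 gf 81.1 F [-8.7  1.1 15. ] Mo [ 0.08  1.99 -0.17]
tool shift [-0.0002 -0.0002  0.003 ]
```

>>> {"api": "arm_command", "payload": {
  "plan": [
    {"claw":1,"tx":0,"ty":0,"tz":0,"ax":0,"ay":0,"az":-6},
    {"claw":1,"tx":0,"ty":0,"tz":0,"ax":0,"ay":0,"az":-6},
    {"claw":1,"tx":0,"ty":0,"tz":0,"ax":0,"ay":0,"az":-6},
    {"claw":1,"tx":0,"ty":0,"tz":0,"ax":0,"ay":0,"az":-6},
    {"claw":1,"tx":0,"ty":0,"tz":0,"ax":0,"ay":0,"az":-6},
    {"claw":1,"tx":0,"ty":0,"tz":0,"ax":0,"ay":0,"az":-6},
    {"claw":1,"tx":0,"ty":0,"tz":0,"ax":0,"ay":0,"az":-6},
    {"claw":1,"tx":0,"ty":0,"tz":0,"ax":0,"ay":0,"az":-6},
    {"claw":1,"tx":0,"ty":0,"tz":0,"ax":0,"ay":0,"az":-6},
    {"claw":1,"tx":0,"ty":0,"tz":0,"ax":0,"ay":0,"az":0}
  ]
}}

```text
clock: 6.78
tcp_pos: [0.4582, -0.0533, 0.286]
orientation: [0.168, -3.134, 0.001]
contact_force: [-9.5, -0.7, 15.3]
grip_width: 0.0527
gripper_force: 81.2
```

```bash
python3 -c "
from h import *
st([.4585,-.053,.283])"
```

```text
t 6.78 tcp [ 0.4582 -0.0533  0.286 ] yawY 96.1 zax [-0.003 -0.001 -1.   ] q [-0.07  0.3   0.06  2.16 -0.03  0.69  1.69] w 0.0527 gf 81.2 F [-9.5 -0.7 15.3] Mo [-0.51  1.91  0.2 ]
tool shift [-0.0003  0.0003  0.003 ]
```

>>> {"api": "arm_command", "payload": {
  "plan": [
    {"claw":0,"tx":0,"ty":0,"tz":0,"ax":0,"ay":0,"az":0},
    {"claw":0,"tx":0,"ty":0,"tz":0,"ax":0,"ay":0,"az":0},
    {"claw":0,"tx":0,"ty":0,"tz":0,"ax":0,"ay":0,"az":0},
    {"claw":0,"tx":0,"ty":0,"tz":0,"ax":0,"ay":0,"az":0},
    {"claw":0,"tx":0,"ty":0,"tz":-0.02,"ax":0,"ay":0,"az":0},
    {"claw":0,"tx":0,"ty":0,"tz":-0.03,"ax":0,"ay":0,"az":0},
    {"claw":0,"tx":0,"ty":0,"tz":-0.03,"ax":0,"ay":0,"az":0},
    {"claw":0,"tx":0,"ty":0,"tz":-0.03,"ax":0,"ay":0,"az":0},
    {"claw":0,"tx":0,"ty":0,"tz":-0.02,"ax":0,"ay":0,"az":0},
    {"claw":0,"tx":0,"ty":0,"tz":0,"ax":0,"ay":0,"az":0}
  ]
}}

```text
clock: 7.62
tcp_pos: [0.4609, -0.0528, 0.4192]
orientation: [-0.159, 3.129, -0.0]
contact_force: [0.5, -0.1, -0.4]
grip_width: 0.0858
gripper_force: 0.0
```

```bash
python3 -c "
from h import *
st([.4585,-.053,.317])
a=snap('scene'); b=snap('top')
for n in('scene','top'):
  for t in('knob_grip','nose','nut_mid','red_mark'): print(n,t,[(round(d['confidence'],2),world(n,d['location']).round(4)) for d in r.tip_of(t,n)[:1]])
u,v=map(int,proj('scene',[.459,-.053,.13]));A=cv2.resize(a[v-40:v+30,u-35:u+35,::-1],(400,400),interpolation=2)
u,v=map(int,proj('top',[.459,-.053,.13]));B=cv2.resize(b[v-35:v+35,u-35:u+35,::-1],(400,400),interpolation=2)
cv2.imwrite('pics/s2.png',cv2.convertScaleAbs(np.hstack([A,B]),alpha=1.6))"
```

```text
t 7.62 tcp [ 0.4609 -0.0528  0.4192] yawY 95.8 zax [ 0.008  0.    -1.   ] q [-0.09  0.11  0.07  2.03 -0.01  1.    1.66] w 0.0858 gf 0.0 F [ 0.5 -0.1 -0.4] Mo [ 0.01 -0.05  0.03]
tool shift [3.300e-03 1.000e-04 1.021e-01]
scene knob_grip [(0.43, array([ 0.4594, -0.0529,  0.1647]))]
scene nose [(0.57, array([ 0.4465, -0.0317,  0.1592]))]
scene nut_mid [(0.74, array([ 0.4603, -0.0528,  0.1298]))]
scene red_mark [(0.7, array([ 0.4936, -0.077 ,  0.1022]))]
top knob_grip []
top nose []
top nut_mid []
top red_mark []
```

View pics/s2.png

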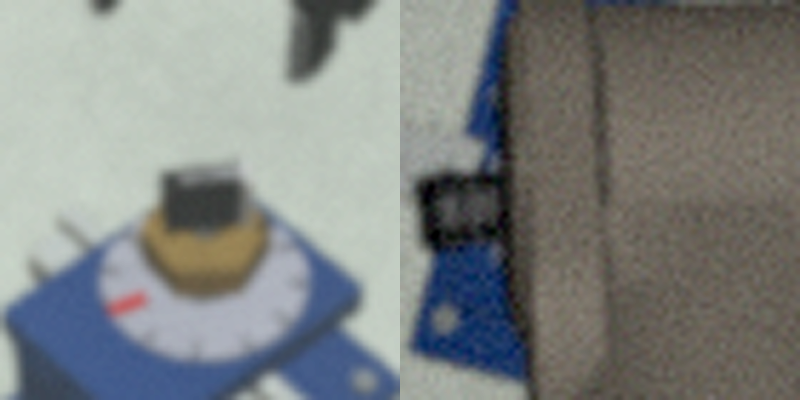

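The scene view (left half) shows the nut free of the fingers and the stripe out of sight. The knob is upright at crop (205,195) with its nose at the right, and the red mark is at (127,303). The top view is covered by the hand.

>>> {"api": "arm_command", "payload": {
  "plan": [
    {"claw":0,"tx":0,"ty":0,"tz":0,"ax":0,"ay":0,"az":6.6},
    {"claw":0,"tx":0,"ty":0,"tz":0,"ax":0,"ay":0,"az":6.6},
    {"claw":0,"tx":0,"ty":0,"tz":0,"ax":0,"ay":0,"az":6.6},
    {"claw":0,"tx":0,"ty":0,"tz":0,"ax":0,"ay":0,"az":6.6},
    {"claw":0,"tx":0,"ty":0,"tz":0.01,"ax":0,"ay":0,"az":6.6},
    {"claw":0,"tx":0,"ty":0,"tz":0.015,"ax":0,"ay":0,"az":6.6},
    {"claw":0,"tx":0,"ty":0,"tz":0.015,"ax":0,"ay":0,"az":6.6},
    {"claw":0,"tx":0,"ty":0,"tz":0.015,"ax":0,"ay":0,"az":6.6},
    {"claw":0,"tx":0,"ty":0,"tz":0.015,"ax":0,"ay":0,"az":0},
    {"claw":0,"tx":0,"ty":0,"tz":0,"ax":0,"ay":0,"az":0}
  ],
  "squeeze": 40
}}

```text
clock: 8.95
tcp_pos: [0.4584, -0.0526, 0.3421]
orientation: [-1.249, -2.877, 0.004]
contact_force: [-0.4, -0.6, 0.5]
grip_width: 0.0851
gripper_force: 0.0
```

```bash
python3 -c "
from h import *
st([.4585,-.053,.317])"
```

```text
t 8.95 tcp [ 0.4584 -0.0526  0.3421] yawY 43.1 zax [-0.005 -0.    -1.   ] q [-0.15  0.21  0.15  2.12 -0.04  0.82  0.77] w 0.0851 gf 0.0 F [-0.4 -0.6  0.5] Mo [ 0.04  0.04 -0.01]
tool shift [-0.0004 -0.0001  0.0251]
```

>>> {"api": "arm_command", "payload": {
  "plan": [
    {"claw":0,"tx":0,"ty":0,"tz":0.01,"ax":0,"ay":0,"az":0},
    {"claw":0,"tx":0,"ty":0,"tz":0.01,"ax":0,"ay":0,"az":0},
    {"claw":0,"tx":0,"ty":0,"tz":0.005,"ax":0,"ay":0,"az":0},
    {"claw":1,"tx":0,"ty":0,"tz":0,"ax":0,"ay":0,"az":0},
    {"claw":1,"tx":0,"ty":0,"tz":0,"ax":0,"ay":0,"az":0},
    {"claw":1,"tx":0,"ty":0,"tz":0,"ax":0,"ay":0,"az":0},
    {"claw":1,"tx":0,"ty":0,"tz":0,"ax":0,"ay":0,"az":0},
    {"claw":1,"tx":0,"ty":0,"tz":0,"ax":0,"ay":0,"az":0},
    {"claw":1,"tx":0,"ty":0,"tz":0,"ax":0,"ay":0,"az":0},
    {"claw":1,"tx":0,"ty":0,"tz":0,"ax":0,"ay":0,"az":0}
  ],
  "squeeze": 40
}}

```text
clock: 9.78
tcp_pos: [0.4592, -0.0535, 0.3202]
orientation: [-1.252, -2.881, 0.001]
contact_force: [-3.3, -2.0, 6.7]
grip_width: 0.0131
gripper_force: 41.9
```

```bash
python3 -c "
from h import *
st([.4585,-.053,.317])"
```

```text
t 9.78 tcp [ 0.4592 -0.0535  0.3202] yawY 43.0 zax [-0.001 -0.001 -1.   ] q [-0.15  0.24  0.15  2.14 -0.05  0.77  0.78] w 0.0131 gf 41.9 F [-3.3 -2.   6.7] Mo [-0.63  0.68 -0.01]
tool shift [ 0.0008 -0.0002  0.0032]
```

>>> {"api": "arm_command", "payload": {
  "plan": [
    {"claw":1,"tx":0,"ty":0,"tz":0,"ax":0,"ay":0,"az":4},
    {"claw":1,"tx":0,"ty":0,"tz":0,"ax":0,"ay":0,"az":6},
    {"claw":1,"tx":0,"ty":0,"tz":0,"ax":0,"ay":0,"az":6},
    {"claw":1,"tx":0,"ty":0,"tz":0,"ax":0,"ay":0,"az":6},
    {"claw":1,"tx":0,"ty":0,"tz":0,"ax":0,"ay":0,"az":6},
    {"claw":1,"tx":0,"ty":0,"tz":0,"ax":0,"ay":0,"az":6},
    {"claw":1,"tx":0,"ty":0,"tz":0,"ax":0,"ay":0,"az":6},
    {"claw":1,"tx":0,"ty":0,"tz":0,"ax":0,"ay":0,"az":6},
    {"claw":1,"tx":0,"ty":0,"tz":0,"ax":0,"ay":0,"az":6},
    {"claw":1,"tx":0,"ty":0,"tz":0,"ax":0,"ay":0,"az":6}
  ]
}}

```text
clock: 10.62
tcp_pos: [0.4589, -0.0536, 0.3201]
orientation: [-2.497, -1.906, 0.002]
contact_force: [-5.2, -1.8, 7.0]
grip_width: 0.0133
gripper_force: 42.1
```

Run:
```python
from h import *
st()
from scipy.optimize import least_squares
for n in('top','scene'):
    im=cv2.imread(f'pics/{n}0.png'); h=cv2.cvtColor(cv2.GaussianBlur(im,(3,3),0),cv2.COLOR_BGR2HSV).astype(int)
    # ring-plane rectified view at z=.101, 1 px=0.5 mm
    c0=np.array([.4585,-.053]); N=160
    src=np.float32([[0,0],[N,0],[N,N],[0,N]]); w=[c0+[.04,.04],c0+[.04,-.04],c0+[-.04,-.04],c0+[-.04,.04]]
    s=.001*75
    w=[c0+s*np.array(k) for k in((1,1),(1,-1),(-1,-1),(-1,1))]
    d=np.float32([proj(n,[*p,.1015]) for p in w]); S=600
    H=cv2.getPerspectiveTransform(d,np.float32([[0,0],[S,0],[S,S],[0,S]])); rect=cv2.warpPerspective(im,H,(S,S),flags=cv2.INTER_CUBIC)
    b,g,rr=[rect[...,i].astype(float) for i in range(3)]
    wgt=np.clip(rr-np.maximum(b,g)-25,0,None); ys,xs=np.mgrid[:S,:S]; rad=np.hypot(xs-300,ys-300); wgt[(rad<100)|(rad>220)]=0
    mx,my=(wgt*xs).sum()/wgt.sum(),(wgt*ys).sum()/wgt.sum()
    # blue/grey edge: outer ring radius 200 px; fit circle on the b-r saturation transition
    sat=cv2.GaussianBlur((b-rr),(0,0),5); pts=[]
    for a in np.radians(np.arange(0,360,3)):
        rs=np.arange(165,240); v=sat[(300+rs*np.sin(a)).astype(int),(300+rs*np.cos(a)).astype(int)]; g2=np.diff(v); k=g2.argmax()
        if g2[k]>.4 and v.max()>25: pts.append((300+rs[k]*np.cos(a),300+rs[k]*np.sin(a)))
    p=np.array(pts); f=least_squares(lambda q:np.hypot(p[:,0]-q[0],p[:,1]-q[1])-q[2],[300,300,200],loss='soft_l1').x
    W=lambda u,v:c0+s*np.array([1-v/300,1-u/300])
    m,c=W(mx,my),W(*f[:2]); print(n,len(p),'mark',m,'centre',c,'R',f[2]/4,'dist',np.linalg.norm(m-c),'yaw',np.degrees(np.arctan2(*(m-c)[::-1])),'with c0',np.degrees(np.arctan2(*(m-c0)[::-1])))
```

```text
t 10.62 tcp [ 0.4589 -0.0536  0.3201] yawY -15.3 zax [-0.001 -0.001 -1.   ] q [-0.31  0.25  0.33  2.15 -0.11  0.76 -0.17] w 0.0133 gf 42.1 F [-5.2 -1.8  7. ] Mo [-0.57  1.03  0.07]
top 105 mark [ 0.49219059 -0.07292793] centre [ 0.4584512  -0.05237801] R 51.191692826205504 dist 0.039505004770076624 yaw -31.344665715543478 with c0 -30.6042426282406
scene 73 mark [ 0.49336683 -0.07344426] centre [ 0.46142524 -0.0511686 ] R 50.57217450423773 dist 0.038941882491311676 yaw -34.891440497306625 with c0 -30.385349794950418
```

>>> {"api": "arm_command", "payload": {
  "plan": [
    {"claw":1,"tx":0,"ty":0,"tz":0,"ax":0,"ay":0,"az":6.5},
    {"claw":1,"tx":0,"ty":0,"tz":0,"ax":0,"ay":0,"az":6.5},
    {"claw":1,"tx":0,"ty":0,"tz":0,"ax":0,"ay":0,"az":6.5},
    {"claw":1,"tx":0,"ty":0,"tz":0,"ax":0,"ay":0,"az":6.5},
    {"claw":1,"tx":0,"ty":0,"tz":0,"ax":0,"ay":0,"az":6.5},
    {"claw":1,"tx":0,"ty":0,"tz":0,"ax":0,"ay":0,"az":6.5},
    {"claw":1,"tx":0,"ty":0,"tz":0,"ax":0,"ay":0,"az":6.5},
    {"claw":1,"tx":0,"ty":0,"tz":0,"ax":0,"ay":0,"az":6.5},
    {"claw":1,"tx":0,"ty":0,"tz":0,"ax":0,"ay":0,"az":6.5},
    {"claw":1,"tx":0,"ty":0,"tz":0,"ax":0,"ay":0,"az":6.5}
  ]
}}

```text
clock: 11.45
tcp_pos: [0.4587, -0.0534, 0.3201]
orientation: [-3.13, -0.265, 0.003]
contact_force: [-5.7, -0.8, 10.7]
grip_width: 0.0133
gripper_force: 42.5
```

>>> {"api": "arm_command", "payload": {
  "plan": [
    {"claw":1,"tx":0,"ty":0,"tz":0,"ax":0,"ay":0,"az":6.5},
    {"claw":1,"tx":0,"ty":0,"tz":0,"ax":0,"ay":0,"az":6.5},
    {"claw":1,"tx":0,"ty":0,"tz":0,"ax":0,"ay":0,"az":6.5},
    {"claw":1,"tx":0,"ty":0,"tz":0,"ax":0,"ay":0,"az":6.5},
    {"claw":1,"tx":0,"ty":0,"tz":0,"ax":0,"ay":0,"az":6.5},
    {"claw":1,"tx":0,"ty":0,"tz":0,"ax":0,"ay":0,"az":4.0},
    {"claw":1,"tx":0,"ty":0,"tz":0,"ax":0,"ay":0,"az":2.5},
    {"claw":1,"tx":0,"ty":0,"tz":0,"ax":0,"ay":0,"az":0},
    {"claw":1,"tx":0,"ty":0,"tz":0,"ax":0,"ay":0,"az":0},
    {"claw":1,"tx":0,"ty":0,"tz":0,"ax":0,"ay":0,"az":0}
  ]
}}

```text
clock: 12.28
tcp_pos: [0.4588, -0.0532, 0.3201]
orientation: [-3.041, 0.786, 0.004]
contact_force: [-6.8, -0.2, 10.6]
grip_width: 0.013
gripper_force: 42.7
```

```bash
python3 -c "
from h import *
st([.4585,-.053,.317])"
```

```text
t 12.28 tcp [ 0.4588 -0.0532  0.3201] yawY -119.0 zax [-0.002  0.001 -1.   ] q [-0.62  0.29  0.71  2.17 -0.27  0.77 -1.81] w 0.013 gf 42.7 F [-6.8 -0.2 10.6] Mo [-0.21  1.27 -0.04]
tool shift [-0.0003  0.      0.0031]
```

>>> {"api": "arm_command", "payload": {
  "plan": [
    {"claw":0,"tx":0,"ty":0,"tz":0,"ax":0,"ay":0,"az":0},
    {"claw":0,"tx":0,"ty":0,"tz":0,"ax":0,"ay":0,"az":0},
    {"claw":0,"tx":0,"ty":0,"tz":0,"ax":0,"ay":0,"az":0},
    {"claw":0,"tx":0,"ty":0,"tz":-0.03,"ax":0,"ay":0,"az":0},
    {"claw":0,"tx":0,"ty":0,"tz":-0.04,"ax":0,"ay":0,"az":0},
    {"claw":0,"tx":0.025,"ty":0.028,"tz":-0.015,"ax":0,"ay":0,"az":0},
    {"claw":0,"tx":0.025,"ty":0.028,"tz":-0.015,"ax":0,"ay":0,"az":0},
    {"claw":0,"tx":0.025,"ty":0.028,"tz":0,"ax":0,"ay":0,"az":0},
    {"claw":0,"tx":0.025,"ty":0.028,"tz":0,"ax":0,"ay":0,"az":0},
    {"claw":0,"tx":0.025,"ty":0.028,"tz":0,"ax":0,"ay":0,"az":0}
  ]
}}

```text
clock: 13.12
tcp_pos: [0.5016, -0.2371, 0.4201]
orientation: [-3.042, 0.783, -0.002]
contact_force: [0.1, 1.1, 0.0]
grip_width: 0.0853
gripper_force: 0.0
```

```bash
python3 -c "
from h import *
st([.4585,-.053,.317])
a=snap('scene','s3f.png'); b=snap('top','t3f.png')
for n in('scene','top'):
  for t in('knob_grip','nose','red_mark'): print(n,t,[(round(d['confidence'],2),world(n,d['location']).round(4)) for d in r.tip_of(t,n)[:1]])
u,v=map(int,proj('scene',[.459,-.053,.13]));print('s',u-35,v-40);A=cv2.resize(a[v-40:v+30,u-35:u+35,::-1],(400,400),interpolation=2)
u,v=map(int,proj('top',[.459,-.053,.13]));print('t',u-35,v-35);B=cv2.resize(b[v-35:v+35,u-35:u+35,::-1],(400,400),interpolation=2)
cv2.imwrite('pics/s3.png',cv2.convertScaleAbs(np.hstack([A,B]),alpha=1.6))"
```

```text
t 13.12 tcp [ 0.5016 -0.2371  0.4201] yawY -118.9 zax [ 0.001  0.    -1.   ] q [-0.33  0.34  0.83  1.87 -0.29  1.06 -1.46] w 0.0853 gf 0.0 F [0.1 1.1 0. ] Mo [ 0.04 -0.04 -0.02]
tool shift [-0.1268 -0.1403  0.1031]
scene knob_grip [(0.59, array([ 0.4609, -0.0545,  0.1636]))]
scene nose [(0.64, array([ 0.4777, -0.061 ,  0.1599]))]
scene red_mark [(0.87, array([ 0.497 , -0.0756,  0.1032]))]
top knob_grip [(0.49, array([ 0.4583, -0.0545,  0.1606]))]
top nose [(0.54, array([ 0.475 , -0.0598,  0.1598]))]
top red_mark [(0.71, array([ 0.4924, -0.0761,  0.0973]))]
s 232 101
t 243 217
```

View pics/s3.png

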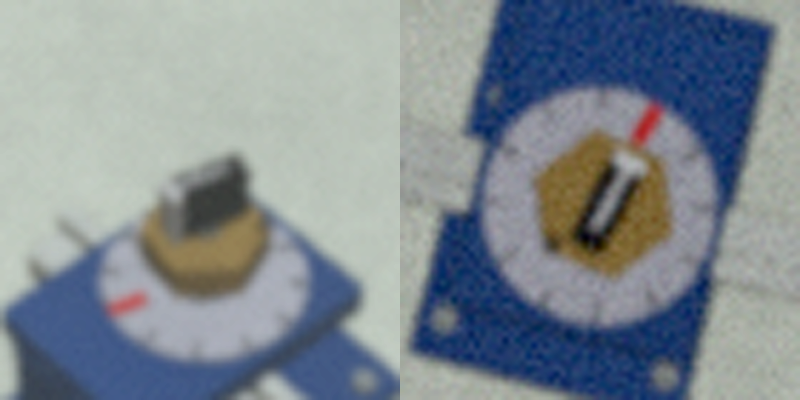

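In the top view (right half) the nose is at crop (630,155), the red mark at (648,123) and the nut stripe at (553,245), so the nut is loose by about 110°. The knob's line looks a few degrees short of the mark, so I'll measure that.

```bash
cat > ang.py <<'E'
from h import *
from scipy.optimize import minimize
def bar(f,n='top',c0=(.4585,-.053),yaw0=-27):
    im=cv2.imread(f); lab=cv2.cvtColor(im,cv2.COLOR_BGR2LAB).astype(float)
    def rect(z,ch):
        s=.06; S=480
        d=np.float32([proj(n,[c0[0]+s*a,c0[1]+s*b,z]) for a,b in((1,1),(1,-1),(-1,-1),(-1,1))])
        H=cv2.getPerspectiveTransform(d,np.float32([[0,0],[S,0],[S,S],[0,S]])); return cv2.warpPerspective(ch.astype(np.float32),H,(S,S),flags=cv2.INTER_CUBIC)
    L=rect(.172,lab[...,0]); 
    bgr=im.astype(float); red=rect(.1015,np.clip(bgr[...,2]-bgr[...,:2].max(2)-25,0,None))
    ys,xs=np.mgrid[:480,:480]; X=(240-ys)/4.; Y=(240-xs)/4.   # mm, world axes about c0
    rd=np.hypot(X,Y); red[(rd<25)|(rd>55)]=0
    mk=np.array([(red*X).sum(),(red*Y).sum()])/red.sum()
    # model fit: dark bar 41x14 with bright centre line & nose, on brass
    Lb=L.copy()
    def model(p):
        x,y,a=p; u=(X-x)*np.cos(a)+(Y-y)*np.sin(a); v=-(X-x)*np.sin(a)+(Y-y)*np.cos(a)
        m=np.full(u.shape,.0); ins=(u>-20)&(u<21)&(abs(v)<7); m[ins]=-1.; 
        m[ins&((abs(v)<2)|(u>15))]=1.0
        return cv2.GaussianBlur(m,(0,0),5)
    w=rd<26
    def cost(p): return -np.corrcoef(model(p)[w],Lb[w])[0,1]
    best=min((minimize(cost,[x,y,np.radians(yaw0+d)],method='Nelder-Mead',options=dict(initial_simplex=np.array([[x,y,np.radians(yaw0+d)]]*4)+np.vstack([np.zeros(3),np.diag([2,2,.1])]))) for x in(0,) for y in(0,) for d in(-12,0,12)),key=lambda q:q.fun)
    print(n,f,'mark yaw c0',np.degrees(np.arctan2(mk[1],mk[0])).round(1),'mark',mk.round(1),'bar',best.x[:2].round(1),'bar yaw',np.degrees(best.x[2]).round(1),'corr',-best.fun)
E
python3 - <<'E'
from ang import *
bar('pics/top0.png','top',yaw0=133)
bar('pics/scene0.png','scene',yaw0=133)
bar('pics/t3f.png','top'); bar('pics/s3f.png','scene')
E
```

```text
top pics/top0.png mark yaw c0 -30.6 mark [ 33.7 -19.9] bar [0.3 0.9] bar yaw 129.9 corr 0.788308855058341
scene pics/scene0.png mark yaw c0 -30.3 mark [ 35.  -20.4] bar [ 9.3 13.8] bar yaw 135.0 corr 0.38471411696876806
top pics/t3f.png mark yaw c0 -30.7 mark [ 33.7 -20. ] bar [0.2 1. ] bar yaw -29.8 corr 0.7839908391657027
scene pics/s3f.png mark yaw c0 -30.3 mark [ 34.9 -20.4] bar [16.1 11.3] bar yaw -21.8 corr 0.3756911651453424
```

Run:
```python
from h import *
out=[]
for f,z in(('pics/t3f.png',.172),('pics/t3f.png',.1015)):
    im=cv2.imread(f); c0=(.4585,-.052); s=.05 if z<.15 else .03; S=400
    d=np.float32([proj('top',[c0[0]+s*a,c0[1]+s*b,z]) for a,b in((1,1),(1,-1),(-1,-1),(-1,1))])
    H=cv2.getPerspectiveTransform(d,np.float32([[0,0],[S,0],[S,S],[0,S]])); q=cv2.convertScaleAbs(cv2.warpPerspective(im,H,(S,S),flags=cv2.INTER_CUBIC),alpha=1.6)
    for y in(-20,-30,-40):
        e=np.array([-np.sin(np.radians(y)),-np.cos(np.radians(y))])  # image dir
        for sg in(1,-1): cv2.line(q,*[tuple(int(k) for k in 200+sg*e*t) for t in(165,195)],(0,255,0) if y==-30 else (0,255,255),1)
    cv2.circle(q,(200,200),2,(0,255,0),-1); out.append(q)
cv2.imwrite('pics/r3.png',np.hstack(out))
```

```text
(no output)
```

View pics/r3.png

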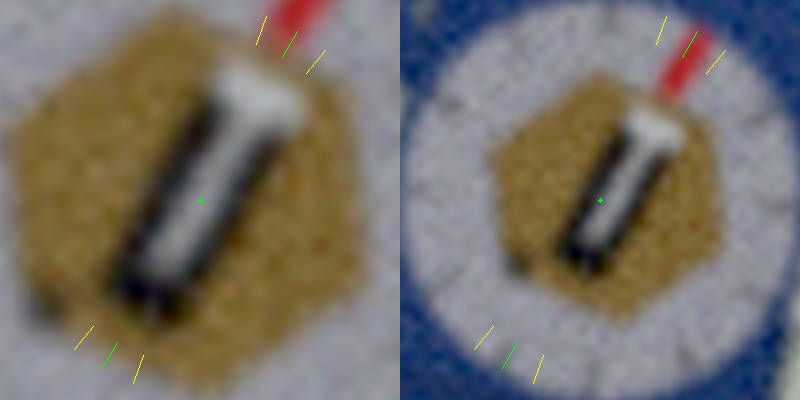

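The rectified view shows the bar running from (150,290) to the nose at (258,95), about 29° clockwise. The mark, at (690,63), lies about 31–33° from the ring centre (600,200). I'll take the knob again and turn it 3° more clockwise.

>>> {"api": "arm_command", "payload": {
  "plan": [
    {"claw":0,"tx":-0.025,"ty":-0.028,"tz":0,"ax":0,"ay":0,"az":0},
    {"claw":0,"tx":-0.025,"ty":-0.028,"tz":0,"ax":0,"ay":0,"az":0},
    {"claw":0,"tx":-0.025,"ty":-0.028,"tz":0,"ax":0,"ay":0,"az":0},
    {"claw":0,"tx":-0.025,"ty":-0.028,"tz":0,"ax":0,"ay":0,"az":0},
    {"claw":0,"tx":-0.025,"ty":-0.028,"tz":0,"ax":0,"ay":0,"az":0},
    {"claw":0,"tx":0,"ty":0,"tz":0,"ax":0,"ay":0,"az":0},
    {"claw":0,"tx":0,"ty":0,"tz":0.03,"ax":0,"ay":0,"az":0},
    {"claw":0,"tx":0,"ty":0,"tz":0.03,"ax":0,"ay":0,"az":0},
    {"claw":0,"tx":0,"ty":0,"tz":0.03,"ax":0,"ay":0,"az":0},
    {"claw":0,"tx":0,"ty":0,"tz":0.01,"ax":0,"ay":0,"az":0}
  ]
}}

```text
clock: 14.35
tcp_pos: [0.458, -0.0513, 0.3167]
orientation: [3.041, -0.781, -0.007]
contact_force: [-1.2, 0.7, 0.7]
grip_width: 0.0856
gripper_force: 0.0
```

>>> {"api": "arm_command", "payload": {
  "plan": [
    {"claw":1,"tx":0,"ty":0,"tz":0,"ax":0,"ay":0,"az":0},
    {"claw":1,"tx":0,"ty":0,"tz":0,"ax":0,"ay":0,"az":0},
    {"claw":1,"tx":0,"ty":0,"tz":0,"ax":0,"ay":0,"az":0},
    {"claw":1,"tx":0,"ty":0,"tz":0,"ax":0,"ay":0,"az":0},
    {"claw":1,"tx":0,"ty":0,"tz":0,"ax":0,"ay":0,"az":0},
    {"claw":1,"tx":0,"ty":0,"tz":0,"ax":0,"ay":0,"az":0},
    {"claw":1,"tx":0,"ty":0,"tz":0,"ax":0,"ay":0,"az":0},
    {"claw":1,"tx":0,"ty":0,"tz":0,"ax":0,"ay":0,"az":3},
    {"claw":1,"tx":0,"ty":0,"tz":0,"ax":0,"ay":0,"az":0},
    {"claw":1,"tx":0,"ty":0,"tz":0,"ax":0,"ay":0,"az":0}
  ],
  "squeeze": 40
}}

```text
clock: 15.18
tcp_pos: [0.4596, -0.0538, 0.3208]
orientation: [-3.019, 0.867, -0.001]
contact_force: [-4.3, -2.3, 10.2]
grip_width: 0.0135
gripper_force: 42.4
```

```bash
python3 -c "
from h import *
st([.4585,-.053,.284])"
```

```text
t 15.18 tcp [ 0.4596 -0.0538  0.3208] yawY -122.0 zax [ 0.001  0.    -1.   ] q [-0.66  0.3   0.77  2.17 -0.3   0.78 -1.83] w 0.0135 gf 42.4 F [-4.3 -2.3 10.2] Mo [-0.51  0.75 -0.01]
tool shift [-0.0014 -0.      0.0368]
```

>>> {"api": "arm_command", "payload": {
  "plan": [
    {"claw":0,"tx":0,"ty":0,"tz":0,"ax":0,"ay":0,"az":0},
    {"claw":0,"tx":0,"ty":0,"tz":0,"ax":0,"ay":0,"az":0},
    {"claw":0,"tx":0,"ty":0,"tz":0,"ax":0,"ay":0,"az":0},
    {"claw":0,"tx":0,"ty":0,"tz":-0.02,"ax":0,"ay":0,"az":0},
    {"claw":0,"tx":0,"ty":0,"tz":-0.02,"ax":0,"ay":0,"az":0},
    {"claw":0,"tx":0,"ty":0,"tz":0,"ax":0,"ay":0,"az":-7},
    {"claw":0,"tx":0,"ty":0,"tz":0,"ax":0,"ay":0,"az":-7},
    {"claw":0,"tx":0,"ty":0,"tz":0,"ax":0,"ay":0,"az":-7},
    {"claw":0,"tx":0,"ty":0,"tz":0,"ax":0,"ay":0,"az":-7},
    {"claw":0,"tx":0,"ty":0,"tz":0,"ax":0,"ay":0,"az":-7}
  ]
}}

```text
clock: 16.02
tcp_pos: [0.4595, -0.0525, 0.3598]
orientation: [-3.14, -0.093, -0.0]
contact_force: [0.3, -0.2, -0.9]
grip_width: 0.0854
gripper_force: 0.0
```

>>> {"api": "arm_command", "payload": {
  "plan": [
    {"claw":0,"tx":0,"ty":0,"tz":0,"ax":0,"ay":0,"az":-7},
    {"claw":0,"tx":0,"ty":0,"tz":0,"ax":0,"ay":0,"az":-7},
    {"claw":0,"tx":0,"ty":0,"tz":0,"ax":0,"ay":0,"az":-7},
    {"claw":0,"tx":0,"ty":0,"tz":0,"ax":0,"ay":0,"az":-7},
    {"claw":0,"tx":0,"ty":0,"tz":0,"ax":0,"ay":0,"az":-7},
    {"claw":0,"tx":0,"ty":0,"tz":0,"ax":0,"ay":0,"az":-7},
    {"claw":0,"tx":0,"ty":0,"tz":0,"ax":0,"ay":0,"az":-7},
    {"claw":0,"tx":0,"ty":0,"tz":0,"ax":0,"ay":0,"az":-7},
    {"claw":0,"tx":0,"ty":0,"tz":0,"ax":0,"ay":0,"az":-7},
    {"claw":0,"tx":0,"ty":0,"tz":0,"ax":0,"ay":0,"az":0}
  ]
}}

```text
clock: 16.85
tcp_pos: [0.4595, -0.0527, 0.3597]
orientation: [-2.63, -1.718, -0.0]
contact_force: [0.4, -0.6, 0.0]
grip_width: 0.0849
gripper_force: 0.0
```

```bash
python3 -c "
from h import *
st([.4585,-.053,.283])
import numpy as np
snap('scene')
for t in('knob_grip','nose'): print(t,[(round(d['confidence'],2),world('scene',d['location']).round(4)) for d in r.tip_of(t,'scene')[:1]])"
```

```text
t 16.85 tcp [ 0.4595 -0.0527  0.3597] yawY -23.7 zax [ 0.  0. -1.] q [-0.46  0.19  0.5   2.12 -0.12  0.86 -0.3 ] w 0.0849 gf 0.0 F [ 0.4 -0.6  0. ] Mo [-0.    0.02 -0.04]
tool shift [-0.0007 -0.0008  0.0767]
knob_grip [(0.61, array([ 0.4609, -0.0528,  0.1643]))]
nose [(0.52, array([ 0.4777, -0.0613,  0.1583]))]
```

>>> {"api": "arm_command", "payload": {
  "plan": [
    {"claw":0,"tx":0,"ty":0,"tz":0.02,"ax":0,"ay":0,"az":0},
    {"claw":0,"tx":0,"ty":0,"tz":0.02,"ax":0,"ay":0,"az":0},
    {"claw":0,"tx":0,"ty":0,"tz":0.02,"ax":0,"ay":0,"az":0},
    {"claw":0,"tx":0,"ty":0,"tz":0.016,"ax":0,"ay":0,"az":0},
    {"claw":0,"tx":0,"ty":0,"tz":0,"ax":0,"ay":0,"az":0},
    {"claw":1,"tx":0,"ty":0,"tz":0,"ax":0,"ay":0,"az":0},
    {"claw":1,"tx":0,"ty":0,"tz":0,"ax":0,"ay":0,"az":0},
    {"claw":1,"tx":0,"ty":0,"tz":0,"ax":0,"ay":0,"az":0},
    {"claw":1,"tx":0,"ty":0,"tz":0,"ax":0,"ay":0,"az":0},
    {"claw":1,"tx":0,"ty":0,"tz":0,"ax":0,"ay":0,"az":0}
  ],
  "squeeze": 80
}}

```text
clock: 17.83
tcp_pos: [0.4593, -0.0526, 0.285]
orientation: [-2.634, -1.71, -0.001]
contact_force: [-5.5, 1.6, 9.1]
grip_width: 0.0524
gripper_force: 83.4
```

```bash
python3 -c "
from h import *
st([.4585,-.053,.283])"
```

```text
t 17.83 tcp [ 0.4593 -0.0526  0.285 ] yawY -24.0 zax [-0.     0.002 -1.   ] q [-0.4   0.32  0.46  2.18 -0.22  0.68 -0.21] w 0.0524 gf 83.4 F [-5.5  1.6  9.1] Mo [ 0.36  1.08 -0.05]
tool shift [-0.0007 -0.0005  0.002 ]
```

>>> {"api": "arm_command", "payload": {
  "plan": [
    {"claw":1,"tx":0,"ty":0,"tz":0,"ax":0,"ay":0,"az":4},
    {"claw":1,"tx":0,"ty":0,"tz":0,"ax":0,"ay":0,"az":6},
    {"claw":1,"tx":0,"ty":0,"tz":0,"ax":0,"ay":0,"az":6},
    {"claw":1,"tx":0,"ty":0,"tz":0,"ax":0,"ay":0,"az":6},
    {"claw":1,"tx":0,"ty":0,"tz":0,"ax":0,"ay":0,"az":6},
    {"claw":1,"tx":0,"ty":0,"tz":0,"ax":0,"ay":0,"az":6},
    {"claw":1,"tx":0,"ty":0,"tz":0,"ax":0,"ay":0,"az":6},
    {"claw":1,"tx":0,"ty":0,"tz":0,"ax":0,"ay":0,"az":6},
    {"claw":1,"tx":0,"ty":0,"tz":0,"ax":0,"ay":0,"az":6},
    {"claw":1,"tx":0,"ty":0,"tz":0,"ax":0,"ay":0,"az":6}
  ]
}}

```text
clock: 18.67
tcp_pos: [0.4596, -0.0533, 0.285]
orientation: [-3.134, -0.212, -0.002]
contact_force: [-4.0, -2.2, 6.0]
grip_width: 0.0528
gripper_force: 83.1
```

>>> {"api": "arm_command", "payload": {
  "plan": [
    {"claw":1,"tx":0,"ty":0,"tz":0,"ax":0,"ay":0,"az":5},
    {"claw":1,"tx":0,"ty":0,"tz":0,"ax":0,"ay":0,"az":5},
    {"claw":1,"tx":0,"ty":0,"tz":0,"ax":0,"ay":0,"az":5},
    {"claw":1,"tx":0,"ty":0,"tz":0,"ax":0,"ay":0,"az":5},
    {"claw":1,"tx":0,"ty":0,"tz":0,"ax":0,"ay":0,"az":4},
    {"claw":1,"tx":0,"ty":0,"tz":0,"ax":0,"ay":0,"az":4},
    {"claw":1,"tx":0,"ty":0,"tz":0,"ax":0,"ay":0,"az":4},
    {"claw":1,"tx":0,"ty":0,"tz":0,"ax":0,"ay":0,"az":4},
    {"claw":1,"tx":0,"ty":0,"tz":0,"ax":0,"ay":0,"az":4},
    {"claw":1,"tx":0,"ty":0,"tz":0,"ax":0,"ay":0,"az":3}
  ]
}}

```text
clock: 19.5
tcp_pos: [0.4595, -0.0539, 0.285]
orientation: [-2.994, 0.95, -0.002]
contact_force: [-4.7, -4.7, 8.7]
grip_width: 0.0527
gripper_force: 83.5
```

```bash
python3 -c "
from h import *
st([.4585,-.053,.283])"
```

```text
t 19.5 tcp [ 0.4595 -0.0539  0.285 ] yawY -125.2 zax [ 0.001  0.    -1.   ] q [-0.75  0.44  0.92  2.2  -0.53  0.74 -1.66] w 0.0527 gf 83.5 F [-4.7 -4.7  8.7] Mo [-0.84  0.88  0.18]
tool shift [-0.0013 -0.0002  0.002 ]
```

>>> {"api": "arm_command", "payload": {
  "plan": [
    {"claw":1,"tx":0,"ty":0,"tz":0,"ax":0,"ay":0,"az":2},
    {"claw":1,"tx":0,"ty":0,"tz":0,"ax":0,"ay":0,"az":2},
    {"claw":1,"tx":0,"ty":0,"tz":0,"ax":0,"ay":0,"az":2},
    {"claw":1,"tx":0,"ty":0,"tz":0,"ax":0,"ay":0,"az":1.5},
    {"claw":1,"tx":0,"ty":0,"tz":0,"ax":0,"ay":0,"az":1},
    {"claw":1,"tx":0,"ty":0,"tz":0,"ax":0,"ay":0,"az":1},
    {"claw":1,"tx":0,"ty":0,"tz":0,"ax":0,"ay":0,"az":1},
    {"claw":1,"tx":0,"ty":0,"tz":0,"ax":0,"ay":0,"az":1},
    {"claw":1,"tx":0,"ty":0,"tz":0,"ax":0,"ay":0,"az":0},
    {"claw":1,"tx":0,"ty":0,"tz":0,"ax":0,"ay":0,"az":0}
  ]
}}

```text
clock: 20.33
tcp_pos: [0.4596, -0.0541, 0.285]
orientation: [2.887, -1.236, 0.003]
contact_force: [-3.9, -5.5, 8.2]
grip_width: 0.0526
gripper_force: 84.2
```

```bash
python3 -c "
from h import *
st([.4585,-.053,.283])"
```

```text
t 20.33 tcp [ 0.4596 -0.0541  0.285 ] yawY -136.3 zax [ 0.001 -0.002 -1.   ] q [-0.79  0.46  0.98  2.2  -0.57  0.75 -1.81] w 0.0526 gf 84.2 F [-3.9 -5.5  8.2] Mo [-1.43  0.79  1.14]
tool shift [-0.0015  0.0001  0.002 ]
```

>>> {"api": "arm_command", "payload": {
  "plan": [
    {"claw":1,"tx":0,"ty":0,"tz":0,"ax":0,"ay":0,"az":1},
    {"claw":1,"tx":0,"ty":0,"tz":0,"ax":0,"ay":0,"az":1},
    {"claw":1,"tx":0,"ty":0,"tz":0,"ax":0,"ay":0,"az":0},
    {"claw":1,"tx":0,"ty":0,"tz":0,"ax":0,"ay":0,"az":0},
    {"claw":1,"tx":0,"ty":0,"tz":0,"ax":0,"ay":0,"az":0},
    {"claw":1,"tx":0,"ty":0,"tz":0,"ax":0,"ay":0,"az":0},
    {"claw":1,"tx":0,"ty":0,"tz":0,"ax":0,"ay":0,"az":0},
    {"claw":1,"tx":0,"ty":0,"tz":0,"ax":0,"ay":0,"az":0},
    {"claw":1,"tx":0,"ty":0,"tz":0,"ax":0,"ay":0,"az":0},
    {"claw":1,"tx":0,"ty":0,"tz":0,"ax":0,"ay":0,"az":0}
  ]
}}

```text
clock: 21.17
tcp_pos: [0.46, -0.0541, 0.285]
orientation: [2.868, -1.276, 0.004]
contact_force: [-3.5, -9.0, 6.2]
grip_width: 0.0525
gripper_force: 91.1
```

```bash
python3 -c "
from h import *
st([.4585,-.053,.283])"
```

```text
t 21.17 tcp [ 0.46   -0.0541  0.285 ] yawY -138.0 zax [ 0.001 -0.004 -1.   ] q [-0.8   0.47  0.99  2.2  -0.58  0.75 -1.83] w 0.0525 gf 91.1 F [-3.5 -9.   6.2] Mo [-1.78  0.53  3.22]
tool shift [-0.0018  0.0004  0.002 ]
```

>>> {"api": "arm_command", "payload": {
  "plan": [
    {"claw":0,"tx":0,"ty":0,"tz":0,"ax":0,"ay":0,"az":0},
    {"claw":0,"tx":0,"ty":0,"tz":0,"ax":0,"ay":0,"az":0},
    {"claw":0,"tx":0,"ty":0,"tz":0,"ax":0,"ay":0,"az":0},
    {"claw":0,"tx":0,"ty":0,"tz":0,"ax":0,"ay":0,"az":0},
    {"claw":0,"tx":0,"ty":0,"tz":-0.03,"ax":0,"ay":0,"az":0},
    {"claw":0,"tx":0,"ty":0,"tz":-0.035,"ax":0,"ay":0,"az":0},
    {"claw":0,"tx":0,"ty":0,"tz":-0.035,"ax":0,"ay":0,"az":0},
    {"claw":0,"tx":0,"ty":0,"tz":-0.035,"ax":0,"ay":0,"az":0},
    {"claw":0,"tx":0.033,"ty":0.02,"tz":0,"ax":0,"ay":0,"az":0},
    {"claw":0,"tx":0.033,"ty":0.02,"tz":0,"ax":0,"ay":0,"az":0}
  ]
}}

```text
clock: 22.0
tcp_pos: [0.4768, -0.1182, 0.4206]
orientation: [-2.876, 1.254, -0.005]
contact_force: [0.5, -1.2, 0.3]
grip_width: 0.0849
gripper_force: 0.0
```

>>> {"api": "arm_command", "payload": {
  "plan": [
    {"claw":0,"tx":0.033,"ty":0.02,"tz":0,"ax":0,"ay":0,"az":0},
    {"claw":0,"tx":0.033,"ty":0.02,"tz":0,"ax":0,"ay":0,"az":0},
    {"claw":0,"tx":0.033,"ty":0.02,"tz":0,"ax":0,"ay":0,"az":0},
    {"claw":0,"tx":0,"ty":0,"tz":0,"ax":0,"ay":0,"az":0},
    {"claw":0,"tx":0,"ty":0,"tz":0,"ax":0,"ay":0,"az":0},
    {"claw":0,"tx":0,"ty":0,"tz":0,"ax":0,"ay":0,"az":0},
    {"claw":0,"tx":0,"ty":0,"tz":0,"ax":0,"ay":0,"az":0},
    {"claw":0,"tx":0,"ty":0,"tz":0,"ax":0,"ay":0,"az":0},
    {"claw":0,"tx":0,"ty":0,"tz":0,"ax":0,"ay":0,"az":0},
    {"claw":0,"tx":0,"ty":0,"tz":0,"ax":0,"ay":0,"az":0}
  ]
}}

```text
clock: 22.83
tcp_pos: [0.4943, -0.24, 0.4187]
orientation: [-2.866, 1.286, 0.0]
contact_force: [0.2, 0.1, 0.3]
grip_width: 0.0853
gripper_force: 0.0
```

Run:
```python
from ang import *
st()
ims=[snap('top','t4_%d.png'%i) for i in range(4)]; m=np.mean(ims,0).astype(np.uint8)[:,:,::-1].copy(); cv2.imwrite('pics/t4.png',m)
bar('pics/t4.png')
for t in('knob_grip','nose','red_mark'): print(t,[(round(d['confidence'],2),world('top',d['location']).round(4)) for d in r.tip_of(t,'top')[:1]])
out=[]
for z,s in((.172,.03),(.1015,.05)):
    c0=(.4585,-.052); S=400
    d=np.float32([proj('top',[c0[0]+s*a,c0[1]+s*b,z]) for a,b in((1,1),(1,-1),(-1,-1),(-1,1))])
    H=cv2.getPerspectiveTransform(d,np.float32([[0,0],[S,0],[S,S],[0,S]])); out.append(cv2.convertScaleAbs(cv2.warpPerspective(m,H,(S,S),flags=cv2.INTER_CUBIC),alpha=1.6))
cv2.imwrite('pics/r4.png',np.hstack(out))
```

```text
t 22.83 tcp [ 0.4943 -0.24    0.4187] yawY -138.3 zax [ 0.     0.001 -1.   ] q [-0.49  0.42  1.09  1.89 -0.43  1.09 -1.64] w 0.0853 gf 0.0 F [0.2 0.1 0.3] Mo [-0.01  0.01 -0.  ]
top pics/t4.png mark yaw c0 -30.7 mark [ 33.6 -20. ] bar [0.2 1.1] bar yaw -32.5 corr 0.7767081890785915
knob_grip [(0.56, array([ 0.4584, -0.052 ,  0.1584]))]
nose [(0.62, array([ 0.4603, -0.0456,  0.0011]))]
red_mark [(0.56, array([ 0.4967, -0.0761,  0.1005]))]
```

View pics/r4.png

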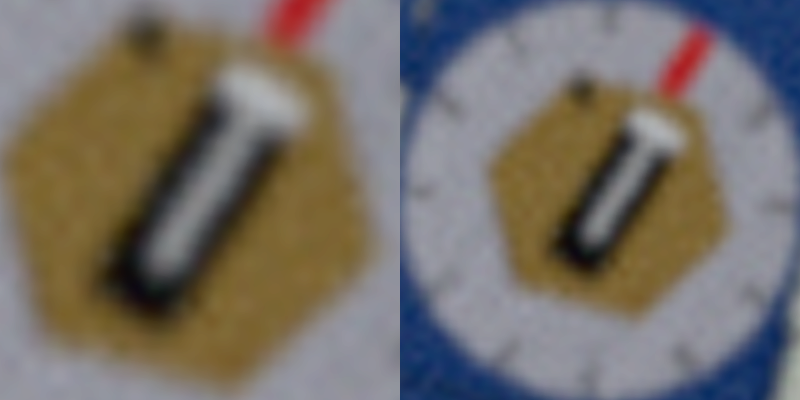

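The view shows the nut's stripe at (147,30), back at its tight position. The bar and nose run about 32–33° clockwise from (140,280) to (262,95), in line with the red mark at (690,63) seen from (600,200). The hand is clear, so I'm handing in.

```bash
python3 -c "
from bench import r
print(r.hand_in())"
```

```text
the job is handed in; nothing more can be done
None
```

The job is handed in: I loosened the nut about 110°, turned the knob clockwise until its nose lined up with the red mark (within about 2° by my measurement), and tightened the nut back to its stop; the hammer, bottle and tape were not touched.

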